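Mount the matching adapter flanges and put the spare ones away

TASK

Change over the wheel heads: first switch them off by tipping the black toggle lever fully over, away from the robot, then mount on every stud plate on the bench the flange whose bolt holes line up with its studs, seated flat and fully down. Put every other flange flat, boss up, in its own storage slot, the one whose floor is marked with the same hole pattern. When all of that is in place tip the lever fully back towards the robot; leave the pots, tiles and brush where they are.

Things in the scene. Friction and masses are not known exactly. Their poses are not given: they have to be found in the camera images.
- flange_w3: Loose bare-aluminium flange: disc 72 mm across, 8 mm thick, with three through holes of 9 mm evenly spaced on a 54 mm bolt circle (first hole on its +x axis), and a square boss 16 x 16 mm, sides along x and y, standing 40 mm up from the middle of the disc (top 48 mm above the underside) to hold it by. 0.12 kg nominal. Origin: centre of the underside, z up.
- flange_n3: Loose flange like flange_w3 (same disc 72 x 8 mm, same 16 mm boss to 48 mm, origin at the centre of the underside, z up) but with three 9 mm holes on a 36 mm bolt circle, first hole on +x.
- flange_w4: Loose flange like flange_w3 (same disc 72 x 8 mm, same 16 mm boss to 48 mm, origin at the centre of the underside, z up) but with four 9 mm holes on a 54 mm bolt circle, first hole on +x.
- flange_n4: Loose flange like flange_w3 (same disc 72 x 8 mm, same 16 mm boss to 48 mm, origin at the centre of the underside, z up) but with four 9 mm holes on a 36 mm bolt circle, first hole on +x. Absent in some starts.
- flange_w5: Loose flange like flange_w3 (same disc 72 x 8 mm, same 16 mm boss to 48 mm, origin at the centre of the underside, z up) but with five 9 mm holes on a 54 mm bolt circle, first hole on +x. Absent in some starts.
- flange_n5: Loose flange like flange_w3 (same disc 72 x 8 mm, same 16 mm boss to 48 mm, origin at the centre of the underside, z up) but with five 9 mm holes on a 36 mm bolt circle, first hole on +x. Absent in some starts.
- studs_w3: Stud plate: heavy (5 kg) grey cast pedestal that stays put, 92 mm across at the foot, flat top 80 mm across and 30 mm above its origin (centre of its underside), with three upright round-ended brass studs 6 mm thick and 13 mm tall, evenly spaced on a 54 mm circle, first stud on its +x axis. One or two of the three kinds are present. A seated flange's origin is 30 mm above this one.
- studs_n3: Stud plate: heavy (5 kg) grey cast pedestal that stays put, 92 mm across at the foot, flat top 80 mm across and 30 mm above its origin (centre of its underside), with three upright round-ended brass studs 6 mm thick and 13 mm tall, evenly spaced on a 36 mm circle, first stud on its +x axis. One or two of the three kinds are present. A seated flange's origin is 30 mm above this one.
- studs_w4: Stud plate: heavy (5 kg) grey cast pedestal that stays put, 92 mm across at the foot, flat top 80 mm across and 30 mm above its origin (centre of its underside), with four upright round-ended brass studs 6 mm thick and 13 mm tall, evenly spaced on a 54 mm circle, first stud on its +x axis. One or two of the three kinds are present. A seated flange's origin is 30 mm above this one.
- slot_w3: Fixed storage slot of flange_w3: square wooden tray, 94 mm outside, 84 mm inside, on the long storage board; its floor is marked with three black dots of 9 mm on a 54 mm circle, the hole pattern of its flange at full size. Origin: centre of the tray's underside (12 mm above the bench); inner floor 4 mm and rim 12 mm above the origin. A flange lying in it may have any yaw.
- slot_n3: Fixed storage slot of flange_n3: square wooden tray, 94 mm outside, 84 mm inside, on the long storage board; its floor is marked with three black dots of 9 mm on a 36 mm circle, the hole pattern of its flange at full size. Origin: centre of the tray's underside (12 mm above the bench); inner floor 4 mm and rim 12 mm above the origin. A flange lying in it may have any yaw.
- slot_w4: Fixed storage slot of flange_w4: square wooden tray, 94 mm outside, 84 mm inside, on the long storage board; its floor is marked with four black dots of 9 mm on a 54 mm circle, the hole pattern of its flange at full size. Origin: centre of the tray's underside (12 mm above the bench); inner floor 4 mm and rim 12 mm above the origin. A flange lying in it may have any yaw.
- slot_n4: Fixed storage slot of flange_n4: square wooden tray, 94 mm outside, 84 mm inside, on the long storage board; its floor is marked with four black dots of 9 mm on a 36 mm circle, the hole pattern of its flange at full size. Origin: centre of the tray's underside (12 mm above the bench); inner floor 4 mm and rim 12 mm above the origin. A flange lying in it may have any yaw.
- slot_w5: Fixed storage slot of flange_w5: square wooden tray, 94 mm outside, 84 mm inside, on the long storage board; its floor is marked with five black dots of 9 mm on a 54 mm circle, the hole pattern of its flange at full size. Origin: centre of the tray's underside (12 mm above the bench); inner floor 4 mm and rim 12 mm above the origin. A flange lying in it may have any yaw.
- slot_n5: Fixed storage slot of flange_n5: square wooden tray, 94 mm outside, 84 mm inside, on the long storage board; its floor is marked with five black dots of 9 mm on a 36 mm circle, the hole pattern of its flange at full size. Origin: centre of the tray's underside (12 mm above the bench); inner floor 4 mm and rim 12 mm above the origin. A flange lying in it may have any yaw.
- bowl_a: Bystander, loose: brown clay bowl, 104 mm across, 50 mm tall; origin at its underside. To be left where it is (more than 60 mm of displacement counts as disturbed).
- beaker: Bystander, loose: brown clay beaker, 68 mm across, 70 mm tall; origin at its underside. To be left where it is (more than 60 mm of displacement counts as disturbed).
- tile_a: Bystander, loose: small glaze test tile 22 x 42 x 8 mm; origin at its underside. To be left where it is (more than 60 mm of displacement counts as disturbed).
- tile_b: Bystander, loose: small glaze test tile 22 x 42 x 8 mm; origin at its underside. To be left where it is (more than 60 mm of displacement counts as disturbed).
- tile_c: Bystander, loose: small glaze test tile 22 x 42 x 8 mm; origin at its underside. To be left where it is (more than 60 mm of displacement counts as disturbed).
- brush: Bystander, loose: brush 130 mm long lying on the bench; origin at its underside. To be left where it is (more than 60 mm of displacement counts as disturbed).
- switch (a joint): Angle of the toggle lever: 0 leaning fully towards the robot (on, its start to within 0.06), 1.0 leaning fully away (off). It stays where it is left and takes a light push on its side near the tip.
- switch_tip (a point): Centre of the black ball, 26 mm across, at the lever's end; the lever turns about a level axis 22 mm above the bench with an 80 mm arm, leaning 0.5 rad to either side of upright, so the ball's centre is 92 mm high at both ends of its swing and 102 mm in the middle.
- switch_base: Fixed grey block of the toggle lever, 70 (x) x 50 (y) x 25 mm, origin at the centre of its underside; the lever swings in its x-z plane, away from the robot along its +x, ball from 38 mm behind to 38 mm ahead of the origin. Yaw within 0.25 rad.

How it is judged:
On the way, in this order (a step that is already met when the one before it is completed fails the run):
1. The lever is tipped fully away from the robot: the wheel heads are switched off (value of joint switch above 0.85 rad), for 0.2 s.
2. With the lever still off, every stud plate carries its flange and every other flange lies in its own slot (value of joint switch above 0.8 rad and (height (world z) of flange_w3 between 0.026 and 0.0335 m or (horizontal distance between flange_w3 and slot_w3 below 0.01 m and z of flange_w3 in the frame of slot_w3 below 0.0075 m and angle between flange_w3's own z axis and vertical below 0.08 rad)) and (height (world z) of flange_n3 between 0.026 and 0.0335 m or (horizontal distance between flange_n3 and slot_n3 below 0.01 m and z of flange_n3 in the frame of slot_n3 below 0.0075 m and angle between flange_n3's own z axis and vertical below 0.08 rad)) and (height (world z) of flange_w4 between 0.026 and 0.0335 m or (horizontal distance between flange_w4 and slot_w4 below 0.01 m and z of flange_w4 in the frame of slot_w4 below 0.0075 m and angle between flange_w4's own z axis and vertical below 0.08 rad)) and horizontal distance between flange_n4 and slot_n4 below 0.01 m and z of flange_n4 in the frame of slot_n4 below 0.0075 m and angle between each of flange_n4, flange_w5, flange_n5, flange_w3, flange_n3, flange_w4's own z axis and vertical below 0.08 rad and horizontal distance between flange_w5 and slot_w5 below 0.01 m and z of flange_w5 in the frame of slot_w5 below 0.0075 m and horizontal distance between flange_n5 and slot_n5 below 0.01 m and z of flange_n5 in the frame of slot_n5 below 0.0075 m and horizontal distance between flange_w3 and studs_w3 below 0.004 m and z of flange_w3 in the frame of studs_w3 between 0.026 and 0.0335 m and horizontal distance between flange_n3 and studs_n3 below 0.004 m and z of flange_n3 in the frame of studs_n3 between 0.026 and 0.0335 m and horizontal distance between flange_w4 and studs_w4 below 0.004 m and z of flange_w4 in the frame of studs_w4 between 0.026 and 0.0335 m and linear speed of each of flange_w3, flange_n3, flange_w4, flange_n4, flange_w5, flange_n5 below 0.02 m/s), for 0.2 s.
At the end, for the whole second after the job is handed in: Each stud plate present carries its own flange, within 4 mm of centre and 3.5 mm of fully down; every other flange present lies on the floor of its own slot, within 10 mm of its centre; all are upright within 0.08 rad and at rest; the lever is back towards the robot (below 0.15 rad) ((height (world z) of flange_w3 between 0.026 and 0.0335 m or (horizontal distance between flange_w3 and slot_w3 below 0.01 m and z of flange_w3 in the frame of slot_w3 below 0.0075 m and angle between flange_w3's own z axis and vertical below 0.08 rad)) and (height (world z) of flange_n3 between 0.026 and 0.0335 m or (horizontal distance between flange_n3 and slot_n3 below 0.01 m and z of flange_n3 in the frame of slot_n3 below 0.0075 m and angle between flange_n3's own z axis and vertical below 0.08 rad)) and (height (world z) of flange_w4 between 0.026 and 0.0335 m or (horizontal distance between flange_w4 and slot_w4 below 0.01 m and z of flange_w4 in the frame of slot_w4 below 0.0075 m and angle between flange_w4's own z axis and vertical below 0.08 rad)) and horizontal distance between flange_n4 and slot_n4 below 0.01 m and z of flange_n4 in the frame of slot_n4 below 0.0075 m and angle between each of flange_n4, flange_w5, flange_n5, flange_w3, flange_n3, flange_w4's own z axis and vertical below 0.08 rad and horizontal distance between flange_w5 and slot_w5 below 0.01 m and z of flange_w5 in the frame of slot_w5 below 0.0075 m and horizontal distance between flange_n5 and slot_n5 below 0.01 m and z of flange_n5 in the frame of slot_n5 below 0.0075 m and horizontal distance between flange_w3 and studs_w3 below 0.004 m and z of flange_w3 in the frame of studs_w3 between 0.026 and 0.0335 m and horizontal distance between flange_n3 and studs_n3 below 0.004 m and z of flange_n3 in the frame of studs_n3 between 0.026 and 0.0335 m and horizontal distance between flange_w4 and studs_w4 below 0.004 m and z of flange_w4 in the frame of studs_w4 between 0.026 and 0.0335 m and linear speed of each of flange_w3, flange_n3, flange_w4, flange_n4, flange_w5, flange_n5 below 0.02 m/s and value of joint switch below 0.15 rad); the robot touches nothing.
It fails at once if A bystander (bowl, beaker, tile, or brush) is moved more than 60 mm from its place (distance of any of bowl_a, beaker, tile_a, tile_b, tile_c, brush from where it was at the start of the episode above 0.06 m).
Of studs_w3, studs_n3, studs_w4 only 1 to 2 are there at a start; the rules pass over those that are not, and their reading is None.
Of flange_n4, flange_w5, flange_n5 only 2 to 3 are there at a start; the rules pass over those that are not, and their reading is None.
At some moment in a run one of flange_w3, flange_n3, flange_w4, flange_n4, flange_w5, flange_n5 may be knocked a few centimetres aside while the robot is not near it.
Once in a run the grip may slacken for a moment while it holds something.
It also fails if it takes over 200 s, if anything falls off the work surface, if the arm or the gripper's body presses on something with over 40 N, if the wrist force passes 120 N, or if a joint passes its speed limit or range.

ROBOT

A 6-joint arm with a two-finger parallel gripper is mounted at the origin on the work surface. World frame = base frame: x ahead of the robot, y to its left, z up, the work surface at z = 0. Lengths are in m, angles in rad, forces in N, time in s.
With the tool pointing down it reaches from about 0.25 to 0.775 m from the base axis. Payload 4 kg.
Tool frame: the origin (TCP) lies at the very end of the fingers, on their centre line; the grasp point (between the pads) lies 19 mm behind it; z points along the fingers, y is the line along which they close (so a half turn about z gives the same grasp; the last joint's range is limited). The gripper opens to 94 mm and grips with 3 to 60 N. Pads are 16 mm wide; open, the fingers measure 119 mm over their backs; the gripper's body (75 mm by 177 mm) begins 78 mm behind the grasp point.
Start: joints at [-1.347, 0.087, 1.371, -0, 1.684, -0.103], TCP at [0.177, -0.521, 0.206] pointing down, gripper open.
Joint ranges: [-3.1, 3.1], [-0.76, 2.03], [0.27, 2.55], [-1.08, 4.22], [0.17, 2.65], [-2.57, 2.57]. Speed limits (rad/s): [2.79, 2.79, 3.14, 3.14, 3.14, 3.14].

INTERFACE

Orientations are given as [roll, pitch, yaw] about the fixed x, y, z axes, in that order (R = Rz(yaw) Ry(pitch) Rx(roll)).
In Python, from bench import robot gives the robot as it stands. The module is installed in compiled form; this text tells all that it offers.
- The arm moves only by the tool move_arm, never from a script. Its argument "deltas" is one flat list of numbers, 7 for each row, row after row: the turn, a rotation vector about the tool's x, y, z in rad, then the shift along the tool's x, y, z in cm, then the closure, from -1 (fully open) to 1 (shut). A call has 1 to 8 rows; each row is the pose to reach, as a shift and turn from the pose commanded when the call began, along the tool's axes at that moment; what a row does not reach only later rows make up. A row lasts 1/10 s, in which the tool goes at most 50 mm and 8.59 degrees, less where a joint would pass 70% of its speed; a pose out of reach is approached as far as the arm can. A call with a gripper value outside its range is refused whole. The fingers move at their own pace and stop on an object; the grip force is fixed at half the most. Time passes only in rows, so rows that repeat a pose let the fingers close. It gives the time, the measured TCP pose, the force, the opening and the grip force at its end, in the units of the state.
- robot.get_obs(): the state, without advancing time (a new reading comes with each control period).
- robot.snapshot(name): name is "scene" or "top"; returns a dict with "image" (480x640x3 uint8, red, green, blue), "depth" (480x640 float32, m along the optical axis (not along the pixel's ray), 0 where there is no reading), "fov_y" (degrees; the focal length in pixels is half the picture's height over the tangent of half this angle, whatever the lens; pixels are square), "cx", "cy" (the principal point, pixels), "origin" and "orientation" of the camera in the world. Camera axes: x right, y up, looking along -z (the intrinsics and any distortion apply to the point x, -y, -z); pixel columns grow to the right and rows downward; lengths in m; the calibration is good to about 2 mm. A picture is of the moment at which its call begins.
- robot.close_job(): hands the job in; it is judged then, once.
The state is a dict: "time": time; "joint_positions": joint angles; "qvel": joint speeds; "joint_torque": joint torques, N m; "tool_pos": TCP position; "ee_rot": TCP orientation; "wrist_force": force on the tool from outside, world axes, zero at the start; "wrist_torque": the same for the moment, N m; "width": finger opening in m; "finger_force": force on a finger pad.
Only numpy, scipy, OpenCV 4.12 (cv2) and the standard library are available. Lean on these libraries where they do the work, as an engineer would, in place of code of your own. Each camera call takes 0.05 s, during which the arm holds its last target. There are 200 camera calls.

## Working session

There is one attempt and no reset: what is moved stays moved. The work goes in short steps, Python scripts to look and compute and a tool call to move; the robot and the scene stay as the last step left them, time stands still between calls to the robot, and variables do not carry over. Pictures are saved under pics/ and viewed, at most 17 in all, crops included, and the job is handed in when it is done.

Besides the shell and the picture viewer there is one more tool, called after "Request:" as name(argument=value, ...) on one line, values as JSON. move_arm: Moves the arm, as the interface text tells. Its arguments: {"type":"object","properties":{"deltas":{"type":"array","items":{"type":"number"}}},"required":["deltas"]}

```bash
mkdir -p pics
cat > h.py <<'E'
import numpy as np, cv2
from bench import robot
from scipy.spatial.transform import Rotation as R
def snap(name):
    s=robot.snapshot(name)
    return s
def camR(s):
    o=np.array(s["orientation"],float)
    if o.shape==(3,3): return o
    return R.from_euler('xyz',o).as_matrix() if o.size==3 else R.from_quat(o).as_matrix()
def ray(s,u,v):
    f=240/np.tan(np.radians(s["fov_y"])/2)
    d=np.stack([(np.asarray(u,float)-s["cx"])/f,-(np.asarray(v,float)-s["cy"])/f,-np.ones_like(np.asarray(u,float))],-1)
    return d@camR(s).T
def onplane(s,u,v,z):
    d=ray(s,u,v);o=np.array(s["origin"])
    return o+d*((z-o[2])/d[...,2])[...,None]
def cloud(s):
    v,u=np.mgrid[:480,:640]
    return np.array(s["origin"])+ray(s,u,v)*s["depth"][...,None]
E
python3 - <<'E'
from h import *
for n in("scene","top"):
    s=snap(n); cv2.imwrite(f"pics/{n}0.png",s["image"][...,::-1]); print({k:v for k,v in s.items() if k not in("image","depth")})
    np.savez(f"{n}0.npz",**s)
o=robot.get_obs();print(o)
E
```

```text
{'fov_y': 48.369628070653725, 'cx': 316.41366625344557, 'cy': 237.62051159463525, 'origin': array([0.76531567, 0.50808732, 0.98247739]), 'orientation': array([ 0.5814851 , -0.00614893,  2.67299028])}
{'fov_y': 48.82503625184578, 'cx': 316.53616620952585, 'cy': 235.63055941051664, 'origin': array([ 0.41998908, -0.00713469,  1.43035913]), 'orientation': array([ 0.05800672,  0.01182829, -1.56416241])}
{'time': 0.1, 'joint_positions': array([-1.34711173e+00,  8.78875058e-02,  1.37208332e+00,  1.26529241e-05,
        1.68360601e+00, -1.03092763e-01]), 'qvel': array([ 0.00068045, -0.00097321, -0.00381816, -0.00049281,  0.00077262,
        0.00031153]), 'joint_torque': array([ 1.78407183e-03, -3.41253519e+01, -3.03301620e+01,  7.20709981e-02,
        3.04783147e-02, -1.00147986e-04]), 'tool_pos': array([ 0.17644008, -0.52041263,  0.20442777]), 'ee_rot': array([-3.13962031e+00, -2.16700289e-04,  3.26778562e-01]), 'wrist_force': array([-0.00786555, -0.2956267 ,  0.46484959]), 'wrist_torque': array([0.02138045, 0.00339103, 0.04311409]), 'finger_force': 0.0, 'width': 0.09388644136808076}
```

View pics/top0.png

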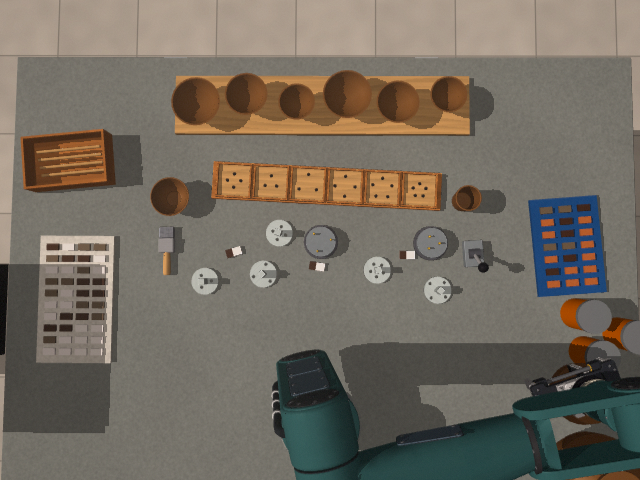

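View pics/scene0.png

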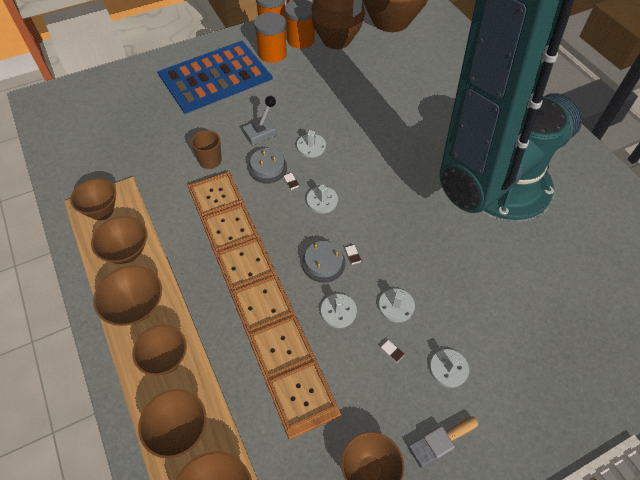

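The top view (image up = +x, right = −y) shows:
- five flanges, at (280,233), (205,281), (264,274), (377,270) and (437,290)
- two stud plates, at (320,242) and (431,242)
- the slot row from (236,181) to (422,190)
- the lever ball at (483,268)

Next I'll rectify close-ups to read the hole patterns.

```bash
cat >> h.py <<'E'
def proj(s,P):
    f=240/np.tan(np.radians(s["fov_y"])/2)
    c=(np.asarray(P,float)-np.array(s["origin"]))@camR(s)
    return np.stack([s["cx"]+f*c[...,0]/-c[...,2],s["cy"]-f*c[...,1]/-c[...,2]],-1)
def rect(s,x,y,z,half=.05,n=190):
    g=np.linspace(-half,half,n)
    X,Y=np.meshgrid(y-g,x-g)   # image right=-y, up=+x
    uv=proj(s,np.stack([Y,X,np.full_like(X,z)],-1)).astype(np.float32)
    return cv2.remap(s["image"],uv[...,0],uv[...,1],cv2.INTER_CUBIC)
def load(n): return dict(np.load(n,allow_pickle=True))
E
python3 - <<'E'
from h import *
t=load("top0.npz");sc=load("scene0.npz")
px=dict(f1=(280,233),f2=(205,281),f3=(264,274),f4=(377,270),f5=(437,290),pA=(320,242),pB=(431,242))
rows=[[],[]]
for k,(u,v) in px.items():
    z=.034 if k[0]=='p' else .008
    p=onplane(t,u,v,z);print(k,p.round(3))
    for i,s in enumerate((t,sc)):
        rows[i].append(rect(s,p[0],p[1],z))
m=np.vstack([np.hstack(rows[0][:4]),np.hstack(rows[1][:4])])
cv2.imwrite("pics/m1.png",m[...,::-1])
m=np.vstack([np.hstack(rows[0][4:]),np.hstack(rows[1][4:])]);cv2.imwrite("pics/m2.png",m[...,::-1])
for u,v in [(236,181),(273,183),(309,185),(346,187),(383,188),(422,190)]: print(onplane(t,u,v,.016).round(3))
print('ball',onplane(t,483,268,.092), 'base',onplane(t,473,253,.025), cloud(t)[268,483],cloud(t)[190,462:474:4])
E
```

```text
f1 [0.509 0.109 0.008]
f2 [0.379 0.309 0.008]
f3 [0.398 0.151 0.008]
f4 [ 0.411 -0.152  0.008]
f5 [ 0.359 -0.313  0.008]
pA [0.484 0.001 0.034]
pB [ 0.486 -0.292  0.034]
[0.649 0.229 0.016]
[0.644 0.129 0.016]
[0.639 0.031 0.016]
[ 0.634 -0.068  0.016]
[ 0.631 -0.168  0.016]
[ 0.626 -0.272  0.016]
ball [ 0.41848558 -0.41037167  0.092     ] base [ 0.45788597 -0.40463182  0.025     ] [ 0.41849478 -0.4079044   0.10018897] [[ 0.62517422 -0.37619395  0.02863797]
 [ 0.62590936 -0.3880632   0.02397337]
 [ 0.62408073 -0.39512659  0.03681653]]
```

View pics/m1.png

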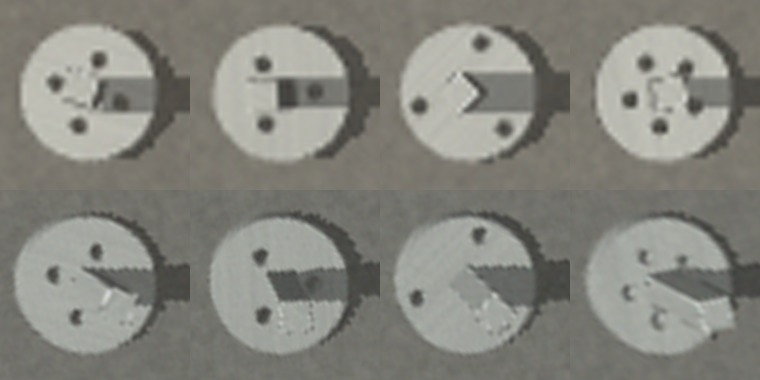

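View pics/m2.png

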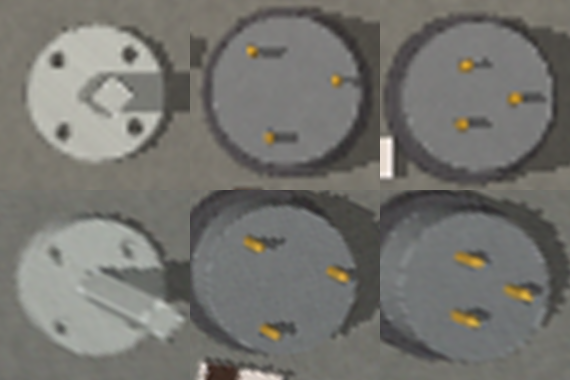

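The patterns read as f1 = n4, f2 = n3, f3 = w3, f4 = n5 and f5 = w4, with w5 absent. Plate A carries w3 studs and plate B carries n3 studs. Next I'll check the slot patterns and measure precisely.

```bash
cat >> h.py <<'E'
def disc(s,x,y,z,half=.05,n=400,thr=None,rad=.036):
    """centre of bright disc: hull of contour -> circle, in rectified view"""
    im=cv2.cvtColor(rect(s,x,y,z,half,n),cv2.COLOR_RGB2GRAY)
    m=(im>(thr or 150)).astype(np.uint8)
    m=cv2.morphologyEx(m,cv2.MORPH_OPEN,np.ones((9,9)))
    c=max(cv2.findContours(m,0,2)[0],key=cv2.contourArea)
    (a,b),r=cv2.minEnclosingCircle(c); k=2*half/(n-1)
    return x+half-b*k, y+half-a*k, r*k, im
def blobs(im,x,y,half,n,thr,lo,hi):
    m=(im<thr).astype(np.uint8);k=2*half/(n-1);out=[]
    for c in cv2.findContours(m,cv2.RETR_LIST,2)[0]:
        A=cv2.contourArea(c)*k*k*1e6
        if lo<A<hi:
            M=cv2.moments(c);a,b=M['m10']/M['m00'],M['m01']/M['m00']
            out.append((x+half-b*k,y+half-a*k,A))
    return out
E
python3 - <<'E'
from h import *
t=load("top0.npz");sc=load("scene0.npz")
F=dict(n4=(.509,.109,4),n3=(.379,.309,3),w3=(.398,.151,3),n5=(.411,-.152,5),w4=(.359,-.313,4))
for k,(x,y,n) in F.items():
    for nm,s,th in(('t',t,150),('s',sc,140)):
        cx,cy,r,im=disc(s,x,y,.008,thr=th)
        rr=.027 if k[0]=='w' else .018
        B=[b for b in blobs(im,x,y,.05,400,110,15,90) if abs(np.hypot(b[0]-cx,b[1]-cy)-rr)<.004]
        a=[np.arctan2(b[1]-cy,b[0]-cx) for b in B]
        ph=np.angle(np.mean(np.exp(1j*n*np.array(a))))/n if a else None
        print(k,nm,round(cx,4),round(cy,4),round(r,4),'yaw',ph,len(B),[round(np.degrees(q)) for q in a])
for k,(x,y) in dict(A=(.484,.001),B=(.486,-.292)).items():
    for nm,s in(('t',t),('s',sc)):
        zz=.0375
        im=cv2.cvtColor(rect(s,x,y,zz,.05,400),cv2.COLOR_RGB2HSV)
        m=((im[...,1]>110)&(im[...,0]>12)&(im[...,0]<35)&(im[...,2]>90)).astype(np.uint8)
        m[:20]=0;m[-20:]=0;m[:,:20]=0;m[:,-20:]=0
        pts=[]
        for c in cv2.findContours(m,0,2)[0]:
            if cv2.contourArea(c)<50: continue
            M=cv2.moments(c);q=.1/399;pts.append((x+.05-M['m01']/M['m00']*q,y+.05-M['m10']/M['m00']*q))
        P=np.array(pts);c=P.mean(0);a=np.arctan2(*(P-c).T[::-1])
        print(k,nm,c.round(4),len(P),np.hypot(*(P-c).T).round(4),'yaw',np.angle(np.mean(np.exp(3j*a)))/3)
# ball
for nm,s in(('t',t),('s',sc)):
    g=s["image"].max(2); m=(g<45).astype(np.uint8)
    p=proj(s,[.4185,-.41,.092]).astype(int); k=np.zeros_like(m);cv2.circle(k,tuple(int(v) for v in p),18,1,-1)
    M=cv2.moments(m*k,True);print('ball',nm,M['m00'],onplane(s,M['m10']/M['m00'],M['m01']/M['m00'],.092).round(4))
S=[(.649,.229),(.644,.129),(.639,.031),(.634,-.068),(.631,-.168),(.626,-.272)]
m=np.vstack([np.hstack([rect(t,x,y,.016,.055,200) for x,y in S[i:i+3]]) for i in(0,3)]);cv2.imwrite("pics/sl.png",m[...,::-1])
bs=rect(t,.458,-.405,.025,.06,200);cv2.imwrite("pics/bs.png",bs[...,::-1])
E
```

```text
n4 t 0.5102 0.1125 0.0363 yaw -0.289487097112253 4 [164, -107, 74, -18]
n4 s 0.5095 0.1147 0.0376 yaw -0.2988942400149426 3 [166, 73, -21]
n3 t 0.3793 0.3117 0.0362 yaw 0.5723635596946054 2 [155, 31]
n3 s 0.3792 0.3129 0.0372 yaw 0.592201671772362 2 [155, 33]
w3 t 0.3995 0.1546 0.0364 yaw -0.25948960520725234 3 [-135, 105, -16]
w3 s 0.399 0.1565 0.0376 yaw -0.26095548980299615 2 [107, -17]
n5 t 0.4122 -0.1514 0.0365 yaw 0.5297520821848192 5 [175, -110, 102, -46, 30]
n5 s 0.4094 -0.1517 0.0419 yaw None 0 []
w4 t 0.3597 -0.3129 0.0362 yaw -0.7095180932414595 4 [140, -131, 49, -41]
w4 s 0.3574 -0.3166 0.0463 yaw None 0 []
A t [ 0.4866 -0.    ] 3 [0.0267 0.0269 0.0272] yaw 0.7159665489229464
A s [0.4859 0.0011] 3 [0.0271 0.0271 0.027 ] yaw 0.7062539486096732
B t [ 0.4851 -0.2947] 3 [0.0179 0.018  0.0179] yaw 0.45289671506105517
B s [ 0.484  -0.2942] 3 [0.0181 0.0181 0.0181] yaw 0.45428554543172495
ball t 79.0 [ 0.4211 -0.4101  0.092 ]
ball s 86.0 [ 0.4187 -0.4109  0.092 ]
```

View pics/sl.png

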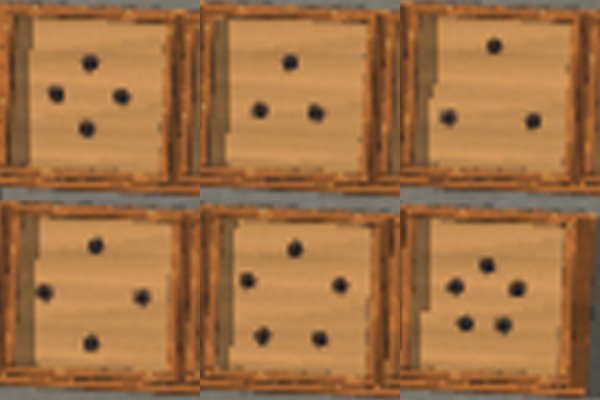

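View pics/bs.png

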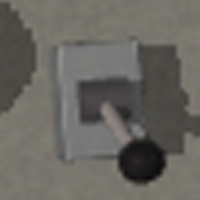

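Slots left to right (+y to −y) are n4, n3, w3, w4, w5 and n5. The dot centres give n4 (.651,.235), w4 (.637,−.064) and n5 (.627,−.264), which fits the 0.1 m pitch. The lever base sits at (.457,−.405) with a yaw of about 0.1. I'll do the lever first.

```bash
cat > go.py <<'E'
import sys,json,numpy as np
from bench import robot
from scipy.spatial.transform import Rotation as R
def rows(wps,p0=None,yaw0=None):
    """wps: x,y,z,yaw -> tool-axis delta from pose now; prints [rot3, cm3]; rows needed"""
    o=robot.get_obs(); R0=R.from_euler('xyz',o["ee_rot"]) if p0 is None else R.from_euler('xyz',[np.pi,0,yaw0])
    p0=np.array(o["tool_pos"] if p0 is None else p0)
    print('at',o["tool_pos"].round(4),o["ee_rot"].round(3),'t',round(o["time"],1),'w',round(o["width"],4),'F',o["wrist_force"].round(1),'j6',round(o["joint_positions"][5],2))
    pp,yy=p0,o["ee_rot"][2] if yaw0 is None else yaw0
    for x,y,z,yw in wps:
        p=np.array([x,y,z]);Rt=R.from_euler('xyz',[np.pi,0,yw])
        rv=(R0.inv()*Rt).as_rotvec();d=R0.inv().apply(p-p0)*100
        print(rv.round(3).tolist(),d.round(2).tolist(),'rows',round(max(np.linalg.norm(p-pp)/.05,abs(yw-yy)/.15),1)); pp,yy=p,yw
E
python3 - <<'E'
from go import *
rows([(.38,-.412,.2,.1),(.38,-.412,.075,.1),(.474,-.404,.075,.1),(.44,-.408,.075,.1),(.44,-.408,.2,.1)])
E
```

```text
at [ 0.1764 -0.5204  0.2044] [-3.14  -0.     0.327] t 0.1 w 0.0939 F [-0.  -0.3  0.5] j6 -0.1
[-0.002, 0.0, 0.227] [22.76, -3.73, 0.46] rows 4.6
[-0.002, 0.0, 0.227] [22.76, -3.71, 12.96] rows 2.5
[-0.002, 0.0, 0.227] [31.92, -1.45, 12.95] rows 1.9
[-0.002, 0.0, 0.227] [28.57, -2.16, 12.95] rows 0.7
[-0.002, 0.0, 0.227] [28.57, -2.19, 0.45] rows 2.5
```

Request:
move_arm(deltas=[0,0,0.227,22.8,-3.7,0.5,1,0,0,0.227,22.8,-3.7,0.5,1,0,0,0.227,22.8,-3.7,0.5,1,0,0,0.227,22.8,-3.7,0.5,1,0,0,0.227,22.8,-3.7,0.5,1,0,0,0.227,22.8,-3.7,13,1,0,0,0.227,22.8,-3.7,13,1,0,0,0.227,22.8,-3.7,13,1])

```text
time: 0.9
tool_pos: [0.3791, -0.4095, 0.0699]
ee_rot: [-3.135, 0.004, 0.101]
wrist_force: [0.1, 0.4, -0.5]
width: 0.0333
finger_force: 0.0
```

Request:
move_arm(deltas=[0,0,0,0,0,0,1,0,0,0,2,0,0,1,0,0,0,4,0,0,1,0,0,0,6,0,0,1,0,0,0,7.5,0,0,1,0,0,0,8.5,0,0,1,0,0,0,9.2,0,0,1,0,0,0,9.4,0,0,1])

```text
time: 1.7
tool_pos: [0.4733, -0.4037, 0.0757]
ee_rot: [3.141, 0.003, 0.1]
wrist_force: [-6.2, -0.5, 1.6]
width: 0.0002
finger_force: 3.0
```

Run:
```python
from go import *
from h import *
rows([])
s=snap("scene");cv2.imwrite("pics/lev.png",s["image"][40:240,150:400][...,::-1])
p=robot.get_obs()["tool_pos"];print(p)
```

```text
at [ 0.4733 -0.4037  0.0757] [3.141e+00 3.000e-03 1.000e-01] t 1.7 w 0.0002 F [-6.2 -0.5  1.6] j6 0.68
[ 0.47323912 -0.40374686  0.07575575]
```

View pics/lev.png

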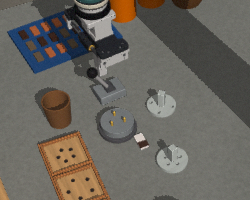

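The picture shows the fingers at the lever, with the ball at about (92,73) in the crop, tipped away from the robot. I'll push a few mm further to confirm it has reached the stop.

Request:
move_arm(deltas=[0,0,0,0.2,0,0,1,0,0,0,0.3,0,0,1,0,0,0,0.3,0,0,1,0,0,0,0.3,0,0,1])

```text
time: 2.15
tool_pos: [0.4736, -0.4037, 0.0757]
ee_rot: [-3.141, 0.006, 0.098]
wrist_force: [-9.0, -0.9, 3.8]
width: 0.0005
finger_force: 4.7
```

Request:
move_arm(deltas=[0,0,0,-4,0,0,1,0,0,0,-4,0,-5,1,0,0,0,-4,0,-10,0,0,0,0,-4,0,-10,0])

```text
time: 2.55
tool_pos: [0.4399, -0.4096, 0.1845]
ee_rot: [3.129, -0.011, 0.099]
wrist_force: [0.7, -0.3, 0.9]
width: 0.0132
finger_force: 0.0
```

Run:
```python
from go import *
from h import *
for n in("scene","top"):
    s=snap(n);g=s["image"].max(2); m=(g<45).astype(np.uint8)
    p=proj(s,[.49,-.402,.092]).astype(int); k=np.zeros_like(m);cv2.circle(k,tuple(int(v) for v in p),18,1,-1)
    M=cv2.moments(m*k,True);print(n,M['m00'],onplane(s,M['m10']/M['m00'],M['m01']/M['m00'],.092).round(4))
# w4 grasp: boss yaw -.71
rows([(.3597,-.3135,.12,-.7095),(.3597,-.3135,.02,-.7095)])
rows([(.3597,-.3135,.12,.861),(.3597,-.3135,.02,.861)])
```

```text
scene 87.0 [ 0.4946 -0.4048  0.092 ]
top 85.0 [ 0.4924 -0.4038  0.092 ]
at [ 0.4383 -0.4077  0.1781] [ 3.138 -0.004  0.1  ] t 2.6 w 0.0211 F [ 0.  -0.2 -0.4] j6 0.63
[0.002, -0.006, 0.809] [-6.91, -10.18, 5.74] rows 5.4
[0.002, -0.006, 0.809] [-6.95, -10.22, 15.74] rows 2.0
at [ 0.4383 -0.4077  0.1781] [ 3.138 -0.004  0.1  ] t 2.6 w 0.0211 F [ 0.  -0.2 -0.4] j6 0.63
[0.005, -0.003, -0.761] [-6.91, -10.18, 5.74] rows 5.1
[0.005, -0.003, -0.761] [-6.95, -10.22, 15.74] rows 2.0
```

The lever is at its stop, with the ball at about (.494,−.404). Next is w4.

Request:
move_arm(deltas=[0,0,-0.761,-6.9,-10.2,7.8,0,0,0,-0.761,-6.9,-10.2,7.8,0,0,0,-0.761,-6.9,-10.2,7.8,0,0,0,-0.761,-6.9,-10.2,7.8,0,0,0,-0.761,-6.9,-10.2,7.8,0,0,0,-0.761,-6.9,-10.2,7.8,0,0,0,-0.761,-6.9,-10.2,12,0,0,0,-0.761,-6.9,-10.2,16.4,0])

```text
time: 3.45
tool_pos: [0.3601, -0.3138, 0.0119]
ee_rot: [3.136, 0.0, 0.857]
wrist_force: [0.4, -0.4, -1.1]
width: 0.0469
finger_force: 0.0
```

Request:
move_arm(deltas=[0,0,0,0,0,0,0,0,0,0,0,0,0,0,0,0,0,0,0,0,1,0,0,0,0,0,0,1,0,0,0,0,0,0,1,0,0,0,0,0,0,1,0,0,0,0,0,0,1,0,0,0,0,0,0,1])

```text
time: 4.25
tool_pos: [0.3587, -0.3126, 0.0117]
ee_rot: [3.141, 0.0, 0.861]
wrist_force: [0.9, -0.1, 0.8]
width: 0.0158
finger_force: 30.0
```

Run:
```python
from go import *
o=robot.get_obs();z=o["tool_pos"][2];yw=o["ee_rot"][2];x,y,_=o["tool_pos"]
rows([(x,y,.12,yw),(.637,-.064,.12,yw),(.637,-.064,z+.017,yw)])
```

```text
at [ 0.3587 -0.3126  0.0117] [3.141 0.    0.861] t 4.2 w 0.0158 F [ 0.9 -0.1  0.8] j6 -0.13
[0.001, 0.0, 0.0] [-0.0, 0.01, -10.83] rows 2.2
[0.001, 0.0, 0.0] [36.99, 4.9, -10.82] rows 7.5
[0.001, 0.0, 0.0] [36.99, 4.9, -1.7] rows 1.8
```

Request:
move_arm(deltas=[0,0,0,0,0,-4,1,0,0,0,0,0,-8,1,0,0,0,0,0,-10.8,1,0,0,0,4.5,0.6,-10.8,1,0,0,0,9,1.2,-10.8,1,0,0,0,13.5,1.8,-10.8,1,0,0,0,18,2.4,-10.8,1,0,0,0,22,3,-10.8,1])

```text
time: 5.05
tool_pos: [0.5256, -0.1632, 0.1189]
ee_rot: [-3.141, 0.0, 0.861]
wrist_force: [0.3, -1.1, -1.8]
width: 0.0157
finger_force: 30.0
```

Request:
move_arm(deltas=[0,0,0,4.5,0.6,0,1,0,0,0,9,1.2,0,1,0,0,0,13,1.7,0,1,0,0,0,15,1.9,0,1,0,0,0,15,1.9,0,1,0,0,0,15,1.9,3,1,0,0,0,15,1.9,6,1,0,0,0,15,1.9,6,1])

```text
time: 5.85
tool_pos: [0.6319, -0.0639, 0.0534]
ee_rot: [-3.131, 0.007, 0.86]
wrist_force: [-0.8, -1.1, -1.8]
width: 0.0159
finger_force: 30.0
```

Run:
```python
from go import *
rows([(.637,-.064,.0297,.861)])
```

```text
at [ 0.6319 -0.0639  0.0534] [-3.131  0.007  0.86 ] t 5.8 w 0.0159 F [-0.8 -1.1 -1.8] j6 0.52
[-0.01, 0.007, -0.001] [0.35, 0.42, 2.36] rows 0.5
```

Request:
move_arm(deltas=[0,0,0,0.2,0.2,1.2,1,0,0,0,0.2,0.2,2.3,1,0,0,0,0.2,0.2,2.5,1,0,0,0,0.2,0.2,2.5,1,0,0,0,0.2,0.2,2.5,0,0,0,0,0.2,0.2,2.5,0,0,0,0,0.2,0.2,2.5,0,0,0,0,0.2,0.2,2.5,0])

```text
time: 6.65
tool_pos: [0.6401, -0.0636, 0.0352]
ee_rot: [3.14, -0.001, 0.861]
wrist_force: [-0.1, -0.7, -0.2]
width: 0.0443
finger_force: 0.0
```

Request:
move_arm(deltas=[0,0,0,0,0,-4,0,0,0,0,0,0,-7,0,0,0,0,0,0,-7,0,0,0,0,0,0,-7,0])

```text
time: 7.05
tool_pos: [0.6402, -0.0636, 0.1055]
ee_rot: [3.14, -0.001, 0.861]
wrist_force: [-0.4, 0.7, -1.2]
width: 0.0473
finger_force: 0.0
```

Run:
```python
from go import *
rows([(.4115,-.152,.10,.53),(.4115,-.152,.013,.53)])
```

```text
at [ 0.6402 -0.0636  0.1055] [ 3.14e+00 -1.00e-03  8.61e-01] t 7.0 w 0.0473 F [-0.4  0.7 -1.2] j6 0.52
[0.002, -0.001, 0.331] [-21.61, -11.59, 0.5] rows 4.9
[0.002, -0.001, 0.331] [-21.62, -11.61, 9.2] rows 1.7
```

Request:
move_arm(deltas=[0,0,0.331,-4.3,-2.3,0.5,0,0,0,0.331,-8.6,-4.6,0.5,0,0,0,0.331,-12.9,-6.9,0.5,0,0,0,0.331,-17.2,-9.2,0.5,0,0,0,0.331,-21.6,-11.6,0.5,0,0,0,0.331,-21.6,-11.6,0.5,0,0,0,0.331,-21.6,-11.6,5,0,0,0,0.331,-21.6,-11.6,9.1,0])

```text
time: 7.85
tool_pos: [0.4116, -0.1519, 0.0124]
ee_rot: [3.14, -0.002, 0.529]
wrist_force: [0.7, -0.0, -0.3]
width: 0.0466
finger_force: 0.0
```

Request:
move_arm(deltas=[0,0,0,0,0,0,0,0,0,0,0,0,0,0,0,0,0,0,0,0,1,0,0,0,0,0,0,1,0,0,0,0,0,0,1,0,0,0,0,0,0,1,0,0,0,0,0,0,1,0,0,0,0,0,0,1])

```text
time: 8.65
tool_pos: [0.411, -0.1516, 0.0136]
ee_rot: [3.141, -0.0, 0.53]
wrist_force: [0.4, 0.5, -0.0]
width: 0.0186
finger_force: 30.0
```

Run:
```python
from go import *
from h import *
o=robot.get_obs();z=o["tool_pos"][2];yw=o["ee_rot"][2];x,y,_=o["tool_pos"]
rows([(x,y,.12,yw),(.627,-.264,.12,yw),(.627,-.264,z+.017,yw)])
s=snap("top");np.savez("top1.npz",**s)
im=s["image"][150:330,150:510];cv2.imwrite("pics/t1.png",cv2.resize(im,None,fx=2.2,fy=2.2,interpolation=2)[...,::-1])
```

```text
at [ 0.411  -0.1516  0.0136] [ 3.141 -0.     0.53 ] t 8.7 w 0.0186 F [ 0.4  0.5 -0. ] j6 0.56
[0.0, -0.0, -0.0] [0.0, 0.0, -10.64] rows 2.1
[0.0, -0.0, -0.0] [12.96, 20.61, -10.63] rows 4.9
[0.0, -0.0, -0.0] [12.96, 20.61, -1.69] rows 1.8
```

View pics/t1.png

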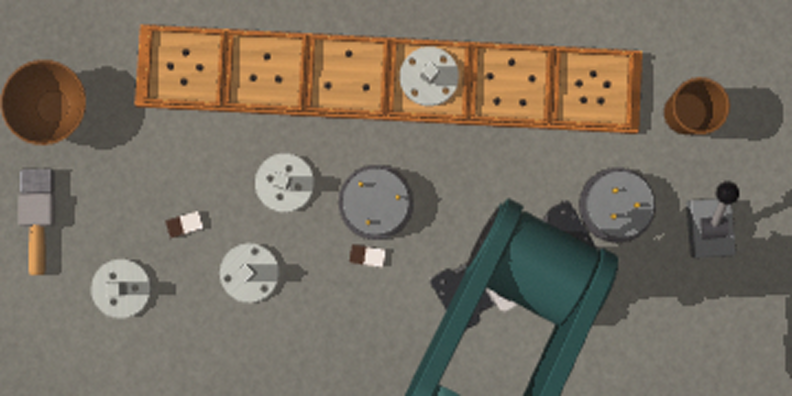

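w4 is in its slot at (430,75), seen flat and centred. The n5 grip is 18.6 mm wide. Its 5-hole phase repeats every 72°, so the boss angle is ambiguous and it is gripped askew. I'll hold a little longer to see whether it settles.

Request:
move_arm(deltas=[0,0,0,0,0,0,1,0,0,0,0,0,0,1,0,0,0,0,0,0,1])

```text
time: 9.0
tool_pos: [0.411, -0.1517, 0.0136]
ee_rot: [3.141, -0.0, 0.53]
wrist_force: [0.1, 2.1, 0.5]
width: 0.0189
finger_force: 30.0
```

Run:
```python
from h import *
t=load("top0.npz")
cv2.imwrite("pics/b5.png",np.hstack([rect(t,.412,-.151,.048,.02,300),rect(t,.3793,.3117,.048,.02,300)])[...,::-1])
```

```text
(no output)
```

View pics/b5.png

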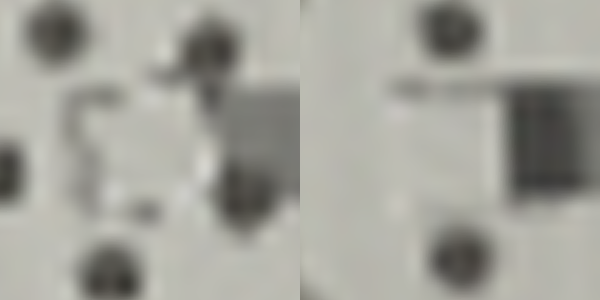

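The n5 boss (left half, left edge from (70,110) to (90,205)) lies at about 12°, so I'll regrasp at yaw 0.21. The n3 boss on the right is nearly axis-aligned, about 3°.

Request:
move_arm(deltas=[0,0,0,0,0,0,0,0,0,0,0,0,0,0,0,0,0,0,0,0,0,0,0,0.15,0,0,0,0,0,0,0.3,0,0,0,0,0,0,0.314,0,0,0,0,0,0,0.314,0,0,0,0])

```text
time: 9.7
tool_pos: [0.4108, -0.1517, 0.0134]
ee_rot: [3.142, 0.0, 0.218]
wrist_force: [0.4, -0.1, -0.5]
width: 0.047
finger_force: 0.0
```

Request:
move_arm(deltas=[0,0,0,0,0,0,1,0,0,0,0,0,0,1,0,0,0,0,0,0,1,0,0,0,0,0,0,1,0,0,0,0,0,0,1,0,0,0,0,0,0,1])

```text
time: 10.3
tool_pos: [0.4109, -0.1516, 0.0135]
ee_rot: [-3.142, -0.0, 0.216]
wrist_force: [1.1, 1.1, 0.5]
width: 0.0156
finger_force: 30.0
```

Run:
```python
from go import *
o=robot.get_obs();z=o["tool_pos"][2];yw=o["ee_rot"][2];x,y,_=o["tool_pos"]
rows([(x,y,.12,yw),(.627,-.264,.12,yw),(.627,-.264,z+.017,yw)])
```

```text
at [ 0.4109 -0.1516  0.0135] [-3.142 -0.     0.216] t 10.3 w 0.0156 F [1.1 1.1 0.5] j6 0.87
[-0.0, -0.0, 0.0] [0.0, -0.0, -10.65] rows 2.1
[-0.0, -0.0, 0.0] [18.7, 15.6, -10.65] rows 4.9
[-0.0, -0.0, 0.0] [18.7, 15.61, -1.7] rows 1.8
```

Request:
move_arm(deltas=[0,0,0,0,0,-4,1,0,0,0,0,0,-8,1,0,0,0,0,0,-10.6,1,0,0,0,3.7,3.1,-10.6,1,0,0,0,7.4,6.2,-10.6,1,0,0,0,11.1,9.3,-10.6,1,0,0,0,14.8,12.4,-10.6,1,0,0,0,18.7,15.6,-10.6,1])

```text
time: 11.1
tool_pos: [0.6278, -0.2645, 0.1185]
ee_rot: [-3.141, 0.001, 0.216]
wrist_force: [-0.5, 0.3, -1.0]
width: 0.0159
finger_force: 3.0
```

Request:
move_arm(deltas=[0,0,0,0,0,0,1,0,0,0,0,0,0,1,0,0,0,0,0,3,1,0,0,0,0,0,6,1,0,0,0,0,0,6,1,0,0,0,0,0,6,1])

```text
time: 11.7
tool_pos: [0.6255, -0.2632, 0.0602]
ee_rot: [-3.141, 0.001, 0.216]
wrist_force: [0.2, 0.3, -0.9]
width: 0.0158
finger_force: 30.0
```

Run:
```python
from go import *
rows([(.627,-.264,.0307,.216)])
```

```text
at [ 0.6255 -0.2632  0.0602] [-3.141e+00  1.000e-03  2.160e-01] t 11.7 w 0.0158 F [ 0.2  0.3 -0.9] j6 0.87
[-0.0, 0.001, -0.0] [0.13, 0.11, 2.95] rows 0.6
```

Request:
move_arm(deltas=[0,0,0,0.1,0.1,1,1,0,0,0,0.1,0.1,2,1,0,0,0,0.1,0.1,2.5,1,0,0,0,0.1,0.1,2.9,1,0,0,0,0.1,0.1,2.9,1])

```text
time: 12.2
tool_pos: [0.6279, -0.2645, 0.0316]
ee_rot: [3.141, -0.0, 0.216]
wrist_force: [-0.8, 0.9, 2.7]
width: 0.0157
finger_force: 30.0
```

Run:
```python
from go import *
from h import *
rows([])
s=snap("scene");u,v=proj(s,[.627,-.264,.02]).astype(int);print(u,v)
im=s["image"][max(v-60,0):v+60,u-80:u+80];cv2.imwrite("pics/n5.png",cv2.resize(im,None,fx=3,fy=3,interpolation=2)[...,::-1])
```

```text
at [ 0.6279 -0.2645  0.0316] [ 3.141 -0.     0.216] t 12.2 w 0.0157 F [-0.8  0.9  2.7] j6 0.87
214 193
```

View pics/n5.png

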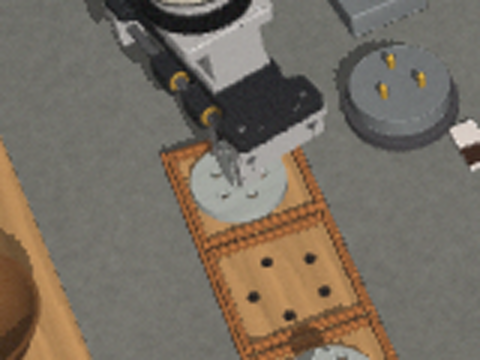

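n5 is flat inside its tray at around (240,185) in the crop. I'll release it and go on to n4.

Request:
move_arm(deltas=[0,0,0,0,0,0,0,0,0,0,0,0,0,0,0,0,0,0,0,0,0,0,0,0,0,0,0,0,0,0,0,0,0,-4,0,0,0,0,0,0,-8,0,0,0,0,0,0,-8,0,0,0,0,0,0,-8,0])

```text
time: 13.05
tool_pos: [0.6287, -0.2651, 0.1125]
ee_rot: [3.139, -0.003, 0.216]
wrist_force: [-0.7, 0.1, -1.2]
width: 0.047
finger_force: 0.0
```

Run:
```python
from go import *
rows([(.51,.113,.11,1.281),(.51,.113,.0135,1.281)])
```

```text
at [ 0.6287 -0.2651  0.1125] [ 3.139e+00 -3.000e-03  2.160e-01] t 13.1 w 0.047 F [-0.7  0.1 -1.2] j6 0.87
[0.004, -0.001, -1.065] [-3.5, -39.48, 0.13] rows 7.9
[0.004, -0.001, -1.065] [-3.53, -39.5, 9.78] rows 1.9
```

Request:
move_arm(deltas=[0,0,-0.14,-0.5,-5,0,0,0,0,-0.28,-1,-10,0,0,0,0,-0.42,-1.5,-15,0,0,0,0,-0.56,-2,-20,0,0,0,0,-0.7,-2.4,-25,0,0,0,0,-0.84,-2.8,-30,0,0,0,0,-0.95,-3.1,-35,0,0,0,0,-1.065,-3.5,-39.5,0,0])

```text
time: 13.85
tool_pos: [0.5067, 0.1155, 0.1083]
ee_rot: [-3.138, 0.001, 1.286]
wrist_force: [0.8, 1.1, -0.3]
width: 0.0468
finger_force: 0.0
```

Request:
move_arm(deltas=[0,0,0,0,0,0,0,0,0,0,0,0,0,0,0,0,0,0,0,0,0])

```text
time: 14.15
tool_pos: [0.5087, 0.1127, 0.1093]
ee_rot: [-3.14, 0.001, 1.279]
wrist_force: [-0.3, -0.6, -1.4]
width: 0.0469
finger_force: 0.0
```

Run:
```python
from go import *
rows([(.51,.113,.0135,1.281)])
```

```text
at [0.5087 0.1127 0.1093] [-3.140e+00  1.000e-03  1.279e+00] t 14.2 w 0.0469 F [-0.3 -0.6 -1.4] j6 0.4
[-0.001, 0.001, -0.002] [0.08, 0.12, 9.58] rows 1.9
```

Request:
move_arm(deltas=[0,0,0,0,0.1,4.5,0,0,0,0,0,0.1,9,0,0,0,0,0,0.1,9.6,0,0,0,0,0,0.1,9.6,1,0,0,0,0,0.1,9.6,1,0,0,0,0,0.1,9.6,1,0,0,0,0,0.1,9.6,1,0,0,0,0,0.1,9.6,1])

```text
time: 14.95
tool_pos: [0.5112, 0.1136, 0.0164]
ee_rot: [3.139, -0.001, 1.281]
wrist_force: [-0.2, -0.3, 3.4]
width: 0.0159
finger_force: 30.0
```

Request:
move_arm(deltas=[0,0,0,0,0,0,1,0,0,0,0,0,0,1])

```text
time: 15.15
tool_pos: [0.5112, 0.1136, 0.0164]
ee_rot: [3.139, -0.001, 1.281]
wrist_force: [-1.1, -0.0, 6.3]
width: 0.0158
finger_force: 30.0
```

Run:
```python
from go import *
o=robot.get_obs();z=o["tool_pos"][2];yw=o["ee_rot"][2];x,y,_=o["tool_pos"]
rows([(x,y,.12,yw),(.651,.235,.12,yw),(.651,.235,z+.017,yw)])
```

```text
at [0.5112 0.1136 0.0164] [ 3.139e+00 -1.000e-03  1.281e+00] t 15.2 w 0.0158 F [-1.1 -0.   6.3] j6 0.4
[0.003, -0.001, -0.0] [0.01, 0.03, -10.36] rows 2.1
[0.003, -0.001, -0.0] [15.64, 9.96, -10.31] rows 3.7
[0.003, -0.001, -0.0] [15.63, 9.93, -1.65] rows 1.7
```

Request:
move_arm(deltas=[0,0,0,0,0,-4,1,0,0,0,0,0,-8,1,0,0,0,0,0,-10.4,1,0,0,0,4,2.5,-10.4,1,0,0,0,8,5,-10.4,1,0,0,0,12,7.5,-10.4,1,0,0,0,15.6,10,-10.4,1,0,0,0,15.6,10,-10.4,1])

```text
time: 15.95
tool_pos: [0.6523, 0.2375, 0.1137]
ee_rot: [-3.138, 0.001, 1.284]
wrist_force: [-0.6, 0.1, -1.6]
width: 0.0159
finger_force: 30.0
```

Request:
move_arm(deltas=[0,0,0,0,0,3,1,0,0,0,0,0,6,1,0,0,0,0,0,6,1,0,0,0,0,0,6,1])

```text
time: 16.35
tool_pos: [0.6494, 0.2339, 0.0578]
ee_rot: [-3.14, 0.001, 1.281]
wrist_force: [-0.3, 0.1, -0.7]
width: 0.0156
finger_force: 30.0
```

Run:
```python
from go import *
rows([(.651,.235,.0334,1.281)])
```

```text
at [0.6494 0.2339 0.0578] [-3.140e+00  1.000e-03  1.281e+00] t 16.4 w 0.0156 F [-0.3  0.1 -0.7] j6 0.55
[-0.002, 0.001, -0.0] [0.16, 0.13, 2.44] rows 0.5
```

Request:
move_arm(deltas=[0,0,0,0.1,0.1,1.2,1,0,0,0,0.1,0.1,2.2,1,0,0,0,0.1,0.1,2.4,1,0,0,0,0.1,0.1,2.4,1,0,0,0,0.1,0.1,2.4,0,0,0,0,0.1,0.1,2.4,0,0,0,0,0.1,0.1,2.4,0,0,0,0,0.1,0.1,2.4,0])

```text
time: 17.15
tool_pos: [0.652, 0.2351, 0.0351]
ee_rot: [3.141, -0.0, 1.281]
wrist_force: [-0.5, 0.7, -0.1]
width: 0.0443
finger_force: 0.0
```

Request:
move_arm(deltas=[0,0,0,0,0,-4,0,0,0,0,0,0,-8,0,0,0,0,0,0,-8,0,0,0,0,0,0,-8,0])

```text
time: 17.55
tool_pos: [0.6527, 0.2353, 0.1167]
ee_rot: [3.138, -0.002, 1.281]
wrist_force: [1.0, -0.4, -0.2]
width: 0.0469
finger_force: 0.0
```

Run:
```python
from go import *
rows([(.3995,.155,.11,.788),(.3995,.155,.0135,.788)])
```

```text
at [0.6527 0.2353 0.1167] [ 3.138e+00 -2.000e-03  1.281e+00] t 17.6 w 0.0469 F [ 1.  -0.4 -0.2] j6 0.55
[0.003, -0.003, 0.493] [-14.94, -21.97, 0.56] rows 5.3
[0.003, -0.003, 0.493] [-14.96, -22.0, 10.21] rows 1.9
```

Request:
move_arm(deltas=[0,0,0.1,-2.7,-4,0.5,0,0,0,0.2,-5.4,-8,0.5,0,0,0,0.3,-8.1,-12,0.5,0,0,0,0.4,-10.8,-16,0.5,0,0,0,0.493,-13.5,-20,0.5,0,0,0,0.493,-15,-22,0.5,0,0,0,0.493,-15,-22,5,0,0,0,0.493,-15,-22,10,0])

```text
time: 18.35
tool_pos: [0.3984, 0.1543, 0.0144]
ee_rot: [3.139, -0.004, 0.788]
wrist_force: [0.8, 0.5, -1.3]
width: 0.0472
finger_force: 0.0
```

Request:
move_arm(deltas=[0,0,0,0,0,0,0,0,0,0,0,0,0,0,0,0,0,0,0,0,1,0,0,0,0,0,0,1,0,0,0,0,0,0,1,0,0,0,0,0,0,1,0,0,0,0,0,0,1,0,0,0,0,0,0,1])

```text
time: 19.15
tool_pos: [0.3981, 0.1542, 0.0146]
ee_rot: [3.141, -0.0, 0.788]
wrist_force: [0.6, -0.2, 0.3]
width: 0.0158
finger_force: 30.0
```

Run:
```python
from go import *
o=robot.get_obs();x,y,z=o["tool_pos"]
rows([(x,y,z,2.359)])
```

```text
at [0.3981 0.1542 0.0146] [ 3.141 -0.     0.788] t 19.1 w 0.0158 F [ 0.6 -0.2  0.3] j6 1.02
[0.001, 0.0, -1.571] [0.0, 0.0, 0.0] rows 10.5
```

Request:
move_arm(deltas=[0,0,0,0,0,0,0,0,0,0,0,0,0,0,0,0,0,0,0,0,0,0,0,-0.15,0,0,0,0,0,0,-0.3,0,0,0,0,0,0,-0.45,0,0,0,0,0,0,-0.6,0,0,0,0,0,0,-0.75,0,0,0,0])

```text
time: 19.95
tool_pos: [0.3979, 0.1542, 0.0144]
ee_rot: [-3.142, 0.0, 1.544]
wrist_force: [0.5, 0.8, -0.0]
width: 0.047
finger_force: 0.0
```

Request:
move_arm(deltas=[0,0,-0.15,0,0,0,0,0,0,-0.3,0,0,0,0,0,0,-0.45,0,0,0,0,0,0,-0.6,0,0,0,0,0,0,-0.75,0,0,0,0,0,0,-0.821,0,0,0,0,0,0,-0.821,0,0,0,0,0,0,-0.821,0,0,0,0])

```text
time: 20.75
tool_pos: [0.3979, 0.1542, 0.0144]
ee_rot: [-3.142, 0.0, 2.357]
wrist_force: [-0.7, -0.6, 0.3]
width: 0.0469
finger_force: 0.0
```

Request:
move_arm(deltas=[0,0,0,0,0,0,1,0,0,0,0,0,0,1,0,0,0,0,0,0,1,0,0,0,0,0,0,1,0,0,0,0,0,0,1,0,0,0,0,0,0,1])

```text
time: 21.35
tool_pos: [0.3981, 0.1543, 0.0145]
ee_rot: [3.141, 0.0, 2.359]
wrist_force: [-0.0, 0.6, -0.5]
width: 0.0159
finger_force: 30.0
```

Run:
```python
from go import *
from h import *
o=robot.get_obs();x,y,z=o["tool_pos"];yw=o["ee_rot"][2]
# bias: camera disc now vs TCP
for n,th in(("top",150),("scene",140)):
    s=snap(n);cx,cy,r,im=disc(s,.3995,.155,.008,thr=th);print(n,round(cx,4),round(cy,4),round(r,4))
rows([(x,y,.12,yw),(.486,.0,.12,1.234)])
```

```text
Traceback (most recent call last):
  File "h.py", line 36, in disc
    c=max(cv2.findContours(m,0,2)[0],key=cv2.contourArea)
ValueError: max() iterable argument is empty
```

Run:
```python
from go import *
x,y,z=robot.get_obs()["tool_pos"]
rows([(x,y,.09,2.359),(.4862,.0005,.09,1.234),(.4862,.0005,.0745,1.234)])
```

```text
at [0.3981 0.1543 0.0145] [3.141 0.    2.359] t 21.4 w 0.0156 F [1.2 0.4 1. ] j6 -0.55
[0.0, 0.0, -0.0] [-0.0, 0.0, -7.55] rows 1.5
[0.0, -0.0, 1.125] [-17.1, -4.68, -7.55] rows 7.5
[0.0, -0.0, 1.125] [-17.09, -4.68, -6.0] rows 0.3
```

Request:
move_arm(deltas=[0,0,0,0,0,-4,1,0,0,0,0,0,-7.6,1,0,0,0.14,-2.1,-0.6,-7.6,1,0,0,0.28,-4.2,-1.2,-7.6,1,0,0,0.42,-6.3,-1.8,-7.6,1,0,0,0.56,-8.4,-2.3,-7.6,1,0,0,0.7,-10.5,-2.9,-7.6,1,0,0,0.84,-12.6,-3.5,-7.6,1])

```text
time: 22.2
tool_pos: [0.4624, 0.0396, 0.09]
ee_rot: [-3.14, 0.0, 1.513]
wrist_force: [-1.5, -1.0, -2.0]
width: 0.0158
finger_force: 30.0
```

Run:
```python
from go import *
rows([(.4862,.0005,.09,1.234),(.4862,.0005,.0745,1.234)])
```

```text
at [0.4624 0.0396 0.09  ] [-3.14   0.     1.513] t 22.2 w 0.0158 F [-1.5 -1.  -2. ] j6 0.02
[-0.001, 0.0, 0.279] [-3.77, 2.6, -0.0] rows 1.9
[-0.001, 0.0, 0.279] [-3.77, 2.6, 1.55] rows 0.3
```

Request:
move_arm(deltas=[0,0,0.14,-2,1.3,0,1,0,0,0.28,-3.8,2.6,0,1,0,0,0.28,-3.8,2.6,0.8,1,0,0,0.28,-3.8,2.6,1.6,1,0,0,0.28,-3.8,2.6,1.6,1,0,0,0.28,-3.8,2.6,1.6,1])

```text
time: 22.8
tool_pos: [0.4855, 0.0021, 0.0737]
ee_rot: [-3.14, 0.0, 1.241]
wrist_force: [0.4, 0.0, -1.1]
width: 0.016
finger_force: 30.0
```

Run:
```python
from go import *
from h import *
rows([(.4862,.0005,.0745,1.234)])
s=snap("scene");np.savez("scA.npz",**s)
cv2.imwrite("pics/A1.png",np.hstack([rect(s,.4862,.0005,.068,.05,300),rect(s,.4862,.0005,.034,.05,300)])[...,::-1])
```

```text
at [0.4855 0.0021 0.0737] [-3.14   0.     1.241] t 22.8 w 0.016 F [ 0.4  0.  -1.1] j6 0.22
[-0.002, 0.0, 0.007] [-0.13, 0.12, -0.08] rows 0.0
```

View pics/A1.png

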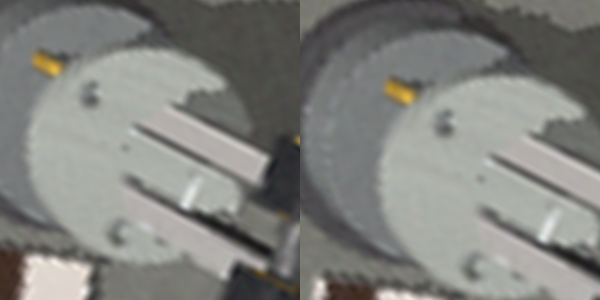

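The held disc (left, rectified at z=.068) is centred near (135,155). I'll fit its arc to get the scene camera's bias against the TCP.

```bash
cat >> h.py <<'E'
def arcfit(s,x,y,z,thr,sel,half=.05,n=600,rad=.036):
    """known-radius circle fit to bright-disc edge points with polar angle (image, deg) accepted by sel"""
    from scipy.optimize import least_squares
    im=cv2.GaussianBlur(cv2.cvtColor(rect(s,x,y,z,half,n),cv2.COLOR_RGB2GRAY),(0,0),3)
    c=max(cv2.findContours((im>thr).astype(np.uint8),0,1)[0],key=cv2.contourArea)[:,0].astype(float)
    k=2*half/(n-1);P=np.c_[x+half-c[:,1]*k,y+half-c[:,0]*k]
    q=np.array([x,y])
    for it in range(8):
        d=P-q;r=np.hypot(*d.T);a=np.degrees(np.arctan2(d[:,1],d[:,0]))
        g=sel(a)&(abs(r-rad)<(.008 if it<3 else .002))
        q=least_squares(lambda w:np.hypot(*(P[g]-w).T)-rad,q,loss='soft_l1',f_scale=.0005).x
    return q,g.sum(),np.std(np.hypot(*(P[g]-q).T))
E
python3 - <<'E'
from h import *
s=load("scA.npz");z=.0737-.0145+.008
for thr in(140,155,170):print(arcfit(s,.4855,.004,z,thr,lambda a:((a>-10)&(a<180))|(a<-150)))
t=load("top0.npz");sc=load("scene0.npz")
for nm,c,thr in(('t',t,150),('s',sc,150)):
    print(nm,'w3',arcfit(c,.3995,.155,.008,thr,lambda a:((a>-10)&(a<180)|(a<-150))), 'n3',arcfit(c,.3793,.312,.008,thr,lambda a:((a>-10)&(a<180)|(a<-150))))
E
```

```text
(array([0.48395814, 0.0051961 ]), np.int64(689), np.float64(0.0010424014619153123))
(array([0.48423671, 0.00395839]), np.int64(702), np.float64(0.0010526958308543681))
(array([ 0.48711309, -0.00558449]), np.int64(422), np.float64(0.0010501436917716672))
t w3 (array([0.39964974, 0.15407208]), np.int64(753), np.float64(0.0003428470857910787)) n3 (array([0.37935591, 0.31109576]), np.int64(754), np.float64(0.00028399860627974623))
s w3 (array([0.39893455, 0.15567959]), np.int64(758), np.float64(0.0010017096864949407)) n3 (array([0.37898898, 0.31211415]), np.int64(731), np.float64(0.0008043952407534254))
```

Run:
```python
from go import *
rows([(.4870,-.0008,.0737,1.234),(.4870,-.0008,.0525,1.234),(.4870,-.0008,.0455,1.234)])
```

```text
at [0.486  0.002  0.0742] [-3.141  0.     1.241] t 22.9 w 0.0156 F [-0.3  0.3 -1. ] j6 0.22
[-0.001, 0.0, 0.007] [-0.23, 0.19, 0.05] rows 0.1
[-0.001, 0.0, 0.007] [-0.23, 0.19, 2.17] rows 0.4
[-0.001, 0.0, 0.007] [-0.23, 0.19, 2.87] rows 0.1
```

Request:
move_arm(deltas=[0,0,0.007,-0.23,0.19,0,1,0,0,0.007,-0.23,0.19,1,1,0,0,0.007,-0.23,0.19,1.6,1,0,0,0.007,-0.23,0.19,1.9,1,0,0,0.007,-0.23,0.19,2.1,1,0,0,0.007,-0.23,0.19,2.1,1])

```text
time: 23.45
tool_pos: [0.4871, -0.0009, 0.0528]
ee_rot: [-3.14, -0.001, 1.232]
wrist_force: [-0.7, 2.9, -2.2]
width: 0.0156
finger_force: 30.0
```

Request:
move_arm(deltas=[0,0,0,0,0,0,1,0,0,0,0,0,0,1])

```text
time: 23.65
tool_pos: [0.4871, -0.0009, 0.0529]
ee_rot: [-3.14, -0.001, 1.232]
wrist_force: [-0.7, 3.5, -4.0]
width: 0.0157
finger_force: 30.0
```

Request:
move_arm(deltas=[0,0,0,0.06,-0.02,0.3,1,0,0,0,0.06,-0.02,0.6,1,0,0,0,0.06,-0.02,0.85,1,0,0,0,0.06,-0.02,0.85,1])

```text
time: 24.05
tool_pos: [0.4876, -0.0007, 0.0448]
ee_rot: [-3.141, -0.0, 1.232]
wrist_force: [-2.0, 4.7, 0.5]
width: 0.0159
finger_force: 30.0
```

Run:
```python
from go import *
from h import *
rows([])
s=snap("scene")
u,v=proj(s,[.487,0,.04]).astype(int)
cv2.imwrite("pics/A2.png",cv2.resize(s["image"][v-50:v+50,u-60:u+60],None,fx=4,fy=4,interpolation=2)[...,::-1])
```

```text
at [ 0.4876 -0.0007  0.0448] [-3.141 -0.     1.232] t 24.1 w 0.0159 F [-2.   4.7  0.5] j6 0.22
```

View pics/A2.png

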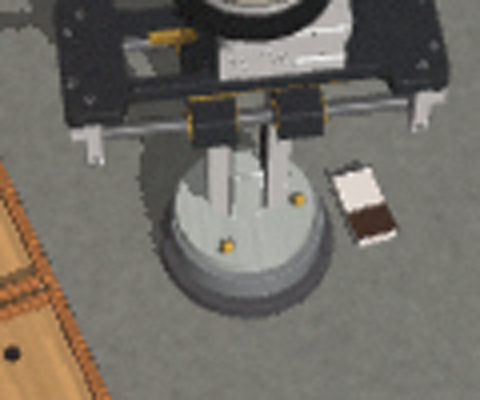

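The w3 studs show through the holes at (227,247) and (298,200), so it is seated. I'll release it and move on to n3.

Request:
move_arm(deltas=[0,0,0,0,0,0,0,0,0,0,0,0,0,0,0,0,0,0,0,0,0,0,0,0,0,0,0,0,0,0,0,0,0,-4,0,0,0,0,0,0,-7,0,0,0,0,0,0,-7,0,0,0,0,0,0,-7,0])

```text
time: 24.9
tool_pos: [0.4882, -0.0013, 0.1156]
ee_rot: [3.139, 0.0, 1.232]
wrist_force: [-0.2, 0.4, -0.2]
width: 0.0472
finger_force: 0.0
```

Run:
```python
from go import *
from h import *
rows([(.379,.3115,.11,.049),(.379,.3115,.0145,.049)])
for n in("top","scene"):
    s=snap(n);print(n,'n3',arcfit(s,.3793,.312,.008,150,lambda a:((a>-10)&(a<180)|(a<-150))))
    for k,x,y,z in(('A',.487,0,.038),('w4',.638,-.064,.024),('n5',.628,-.264,.024),('n4',.652,.235,.024)):
        try: c=disc(s,x,y,z,thr=150 if n=='top' else 140);print(k,np.round(c[:3],4))
        except Exception as e: print(k,'hidden')
```

```text
at [ 0.4882 -0.0013  0.1156] [3.139 0.    1.232] t 24.9 w 0.0472 F [-0.2  0.4 -0.2] j6 0.22
[0.002, -0.001, 1.183] [25.86, -20.7, 0.52] rows 7.9
[0.002, -0.001, 1.183] [25.86, -20.72, 10.07] rows 1.9
top n3 (array([0.3793199 , 0.31128141]), np.int64(757), np.float64(0.0002460686530502863))
A [ 0.4558 -0.0064  0.0205]
w4 [ 0.6354 -0.0691  0.0518]
n5 [ 0.6269 -0.2658  0.0517]
n4 [0.652  0.2411 0.0432]
scene n3 (array([0.37862205, 0.31248406]), np.int64(765), np.float64(0.0007719510948863671))
A [0.4858 0.0018 0.0387]
w4 [ 0.6359 -0.0648  0.053 ]
n5 [ 0.6265 -0.2614  0.0525]
n4 [0.653  0.2324 0.0516]
```

Request:
move_arm(deltas=[0,0,0.148,3.2,-2.6,0.3,0,0,0,0.296,6.4,-5.2,0.3,0,0,0,0.444,9.7,-7.8,0.3,0,0,0,0.592,12.9,-10.4,0.3,0,0,0,0.74,16.2,-12.9,0.3,0,0,0,0.888,19.4,-15.5,0.3,0,0,0,1.036,22.6,-18.1,0.3,0,0,0,1.183,25.9,-20.7,0.5,0])

```text
time: 25.8
tool_pos: [0.379, 0.3079, 0.1085]
ee_rot: [3.14, 0.002, 0.148]
wrist_force: [1.8, 0.3, 0.0]
width: 0.0472
finger_force: 0.0
```

Request:
move_arm(deltas=[0,0,0,0,0,0,0,0,0,0,0,0,0,0,0,0,0,0,0,0,0])

```text
time: 26.1
tool_pos: [0.3804, 0.3059, 0.1091]
ee_rot: [3.14, 0.002, 0.154]
wrist_force: [0.4, 0.7, -0.1]
width: 0.0467
finger_force: 0.0
```

Run:
```python
from go import *
rows([(.3793,.3113,.0145,.049)])
```

```text
at [0.3804 0.3059 0.1091] [3.14e+00 2.00e-03 1.54e-01] t 26.1 w 0.0467 F [ 0.4  0.7 -0.1] j6 1.98
[0.002, 0.002, 0.105] [-0.01, -0.56, 9.46] rows 1.9
```

Request:
move_arm(deltas=[0,0,0.105,0,-0.56,2,0,0,0,0.105,0,-0.56,5,0,0,0,0.105,0,-0.56,9.4,0,0,0,0.105,0,-0.56,9.4,0,0,0,0.105,0,-0.56,9.4,1,0,0,0.105,0,-0.56,9.4,1,0,0,0.105,0,-0.56,9.4,1,0,0,0.105,0,-0.56,9.4,1])

```text
time: 26.9
tool_pos: [0.3808, 0.3132, 0.018]
ee_rot: [-3.14, -0.003, 0.049]
wrist_force: [-0.5, 0.1, 0.4]
width: 0.0185
finger_force: 0.0
```

Request:
move_arm(deltas=[0,0,0,0,0,0,1,0,0,0,0,0,0,1,0,0,0,0,0,0,1])

```text
time: 27.2
tool_pos: [0.3807, 0.3129, 0.0178]
ee_rot: [-3.141, -0.003, 0.049]
wrist_force: [0.0, -1.4, 6.2]
width: 0.0157
finger_force: 30.0
```

Request:
move_arm(deltas=[0,0,0,0,0,0,0,0,0,0,0,0,0,0,0,0,0,0,0,0,0,0,0,-0.15,0,0,0,0,0,0,-0.3,0,0,0,0,0,0,-0.45,0,0,0,0,0,0,-0.6,0,0,0,0,0,0,-0.75,0,0,0,0])

```text
time: 28.0
tool_pos: [0.3793, 0.3125, 0.0157]
ee_rot: [-3.141, 0.001, 0.805]
wrist_force: [0.1, -0.0, 0.2]
width: 0.0473
finger_force: 0.0
```

Request:
move_arm(deltas=[0,0,-0.15,0,0,0,0,0,0,-0.3,0,0,0,0,0,0,-0.45,0,0,0,0,0,0,-0.6,0,0,0,0,0,0,-0.75,0,0,0,0,0,0,-0.821,0,0,0,0,0,0,-0.821,0,0,0,0,0,0,-0.821,0,0,0,0])

```text
time: 28.8
tool_pos: [0.3795, 0.3125, 0.0159]
ee_rot: [-3.141, 0.0, 1.618]
wrist_force: [0.1, -0.2, 0.6]
width: 0.0471
finger_force: 0.0
```

Request:
move_arm(deltas=[0,0,0,0,0,0,1,0,0,0,0,0,0,1,0,0,0,0,0,0,1,0,0,0,0,0,0,1,0,0,0,0,0,0,1,0,0,0,0,0,0,1])

```text
time: 29.4
tool_pos: [0.3796, 0.3126, 0.0162]
ee_rot: [-3.141, 0.0, 1.62]
wrist_force: [-0.9, 0.5, -0.3]
width: 0.0158
finger_force: 30.0
```

Run:
```python
from go import *
x,y,z=robot.get_obs()["tool_pos"]
rows([(x,y,.13,1.62),(.45,.05,.13,1.5),(.4852,-.2945,.13,1.5),(.4852,-.2945,z+.046,1.5)])
```

```text
at [0.3796 0.3126 0.0162] [-3.141  0.     1.62 ] t 29.4 w 0.0158 F [-0.9  0.5 -0.3] j6 0.52
[-0.0, 0.0, -0.0] [-0.0, -0.0, -11.38] rows 2.3
[-0.0, 0.0, 0.12] [-26.57, 5.74, -11.38] rows 5.4
[-0.0, 0.0, 0.12] [-61.15, 7.58, -11.38] rows 6.9
[-0.0, 0.0, 0.12] [-61.15, 7.58, -4.6] rows 1.4
```

Request:
move_arm(deltas=[0,0,0,0,0,-4,1,0,0,0,0,0,-8,1,0,0,0,0,0,-11.4,1,0,0,0,-4.5,1,-11.4,1,0,0,0.03,-9,2,-11.4,1,0,0,0.06,-13.5,3,-11.4,1,0,0,0.09,-18,4,-11.4,1,0,0,0.12,-22.5,5,-11.4,1])

```text
time: 30.2
tool_pos: [0.4406, 0.0886, 0.13]
ee_rot: [3.141, 0.0, 1.499]
wrist_force: [0.5, -0.1, -1.1]
width: 0.0157
finger_force: 30.0
```

Run:
```python
from go import *
rows([(.4852,-.2945,.13,1.5),(.4852,-.2945,.066,1.5)])
```

```text
at [0.4406 0.0886 0.13  ] [3.141 0.    1.499] t 30.2 w 0.0157 F [ 0.5 -0.1 -1.1] j6 0.14
[0.0, 0.0, -0.001] [-37.89, 7.2, 0.01] rows 7.7
[0.0, 0.0, -0.001] [-37.89, 7.2, 6.41] rows 1.3
```

Request:
move_arm(deltas=[0,0,0,-4.8,0.9,0,1,0,0,0,-9.6,1.8,0,1,0,0,0,-14.4,2.7,0,1,0,0,0,-19.2,3.6,0,1,0,0,0,-24,4.5,0,1,0,0,0,-28.8,5.4,0,1,0,0,0,-33.5,6.3,0,1,0,0,0,-37.7,7.1,0,1])

```text
time: 31.0
tool_pos: [0.4843, -0.2931, 0.1297]
ee_rot: [-3.141, -0.0, 1.499]
wrist_force: [-0.2, 0.6, -1.0]
width: 0.0155
finger_force: 30.0
```

Request:
move_arm(deltas=[0,0,0,0,0,0,1,0,0,0,0,0,3,1,0,0,0,0,0,6,1,0,0,0,0,0,6,1,0,0,0,0,0,6,1])

```text
time: 31.5
tool_pos: [0.4843, -0.2899, 0.0699]
ee_rot: [-3.14, -0.001, 1.5]
wrist_force: [0.6, 0.0, -0.2]
width: 0.0159
finger_force: 30.0
```

Run:
```python
from go import *
from h import *
o=robot.get_obs();x,y,z=o["tool_pos"]
s=snap("scene");np.savez("scB.npz",**s)
im=s["image"]
for thr in(140,155):print(arcfit(s,x-.001,y+.002,z-.0162+.008,thr,lambda a:((a>-10)&(a<180)|(a<-150))))
rows([(.4852,-.2945,.066,1.5),(.4852,-.2945,.0545,1.5)])
```

```text
(array([ 0.48215427, -0.28384574]), np.int64(546), np.float64(0.00110677531385559))
(array([ 0.48500043, -0.2855214 ]), np.int64(408), np.float64(0.0007557210394204647))
at [ 0.4853 -0.2906  0.0714] [3.14e+00 1.00e-03 1.50e+00] t 31.6 w 0.0158 F [ 0.1 -0.1 -1.3] j6 -0.57
[0.001, 0.001, 0.0] [-0.39, 0.02, 0.54] rows 0.1
[0.001, 0.001, 0.0] [-0.39, 0.02, 1.69] rows 0.2
```

Request:
move_arm(deltas=[0,0,0,-0.39,0.01,0,1,0,0,0,-0.39,0.01,0.5,1,0,0,0,-0.39,0.01,1,1,0,0,0,-0.39,0.01,1.4,1,0,0,0,-0.39,0.01,1.7,1,0,0,0,-0.39,0.01,1.7,1])

```text
time: 32.15
tool_pos: [0.484, -0.2943, 0.0524]
ee_rot: [-3.14, -0.001, 1.5]
wrist_force: [1.0, 0.2, -1.5]
width: 0.0161
finger_force: 30.0
```

Request:
move_arm(deltas=[0,0,0,0,0,0,1,0,0,0,0,0,0,1])

```text
time: 32.35
tool_pos: [0.4846, -0.2948, 0.0534]
ee_rot: [3.141, 0.0, 1.5]
wrist_force: [0.5, -0.1, -1.4]
width: 0.016
finger_force: 30.0
```

The flange bottom is below the stud tips with no contact force, so the studs are in the holes. I'll finish seating it.

Request:
move_arm(deltas=[0,0,0,0,0,0.3,1,0,0,0,0,0,0.6,1,0,0,0,0,0,0.75,1,0,0,0,0,0,0.75,1,0,0,0,0,0,0.75,1])

```text
time: 32.85
tool_pos: [0.4846, -0.2947, 0.0462]
ee_rot: [3.141, 0.0, 1.5]
wrist_force: [-1.5, 1.0, 2.9]
width: 0.0157
finger_force: 30.0
```

Run:
```python
from go import *
from h import *
rows([])
s=snap("scene")
u,v=proj(s,[.485,-.294,.04]).astype(int)
cv2.imwrite("pics/B2.png",cv2.resize(s["image"][v-50:v+50,u-60:u+60],None,fx=4,fy=4,interpolation=2)[...,::-1])
```

```text
at [ 0.4846 -0.2947  0.0462] [3.141 0.    1.5  ] t 32.9 w 0.0157 F [-1.5  1.   2.9] j6 -0.58
```

View pics/B2.png

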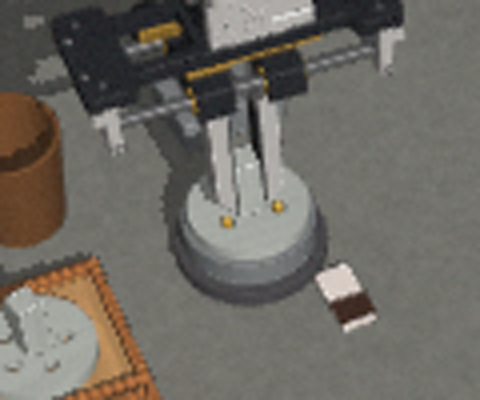

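n3 is seated, with brass showing at (227,222) and (278,206). I'll release, move aside and check everything before the lever.

Request:
move_arm(deltas=[0,0,0,0,0,0,0,0,0,0,0,0,0,0,0,0,0,0,0,0,0,0,0,0,0,0,0,0,0,0,0,0,0,-4,0,0,0,0,0,0,-8,0,0,0,0,0,0,-12,0,0,0,0,0,0,-16,0])

```text
time: 33.7
tool_pos: [0.4844, -0.2945, 0.2072]
ee_rot: [3.142, 0.0, 1.5]
wrist_force: [1.1, 0.4, -0.1]
width: 0.047
finger_force: 0.0
```

Request:
move_arm(deltas=[0,0,0.1,-5,-3,0,1,0,0,0.2,-9,-7,0,1,0,0,0.3,-13,-11,0,1,0,0,0.4,-17,-15,0,1,0,0,0.5,-18,-18,0,1,0,0,0.6,-18,-18,0,1])

```text
time: 34.3
tool_pos: [0.2877, -0.4639, 0.2055]
ee_rot: [-3.14, 0.002, 0.889]
wrist_force: [0.3, 0.2, -0.2]
width: 0.0026
finger_force: 0.0
```

Run:
```python
from go import *
from h import *
rows([(.54,-.40,.2,.1)])
s=snap("top");sc=snap("scene")
a=s["image"][150:310,150:510];b=sc["image"][100:450,180:470]
a=cv2.resize(a,(792,352));b=cv2.resize(b,(200,241))
cv2.imwrite("pics/v1.png",a[...,::-1])
for k,x,y,z in(('A',.487,0,.038),('B',.485,-.2945,.038),('w4',.638,-.064,.024),('n5',.628,-.264,.024),('n4',.652,.235,.024)):
    C=cloud(s);p=C[(np.hypot(C[...,0]-x,C[...,1]-y)<.034)&(C[...,2]<z+.015)&(C[...,2]>0)]
    D=np.linalg.lstsq(np.c_[p[:,:2]-[x,y],np.ones(len(p))],p[:,2],rcond=None)[0]
    print(k,'disc top z',np.median(p[:,2]).round(4),'exp',z,'tilt',D[:2].round(3),len(p))
```

```text
at [ 0.2877 -0.4639  0.2055] [-3.14e+00  2.00e-03  8.89e-01] t 34.3 w 0.0026 F [ 0.3  0.2 -0.2] j6 -0.44
[-0.0, 0.002, 0.789] [20.86, 15.57, 0.49] rows 5.3
A disc top z 0.0371 exp 0.038 tilt [-0.006 -0.007] 483
B disc top z 0.0374 exp 0.038 tilt [-0.003  0.009] 469
w4 disc top z 0.0229 exp 0.024 tilt [ 0.006 -0.   ] 462
n5 disc top z 0.023 exp 0.024 tilt [ 0.025 -0.008] 464
n4 disc top z 0.023 exp 0.024 tilt [-0.007  0.008] 443
```

View pics/v1.png

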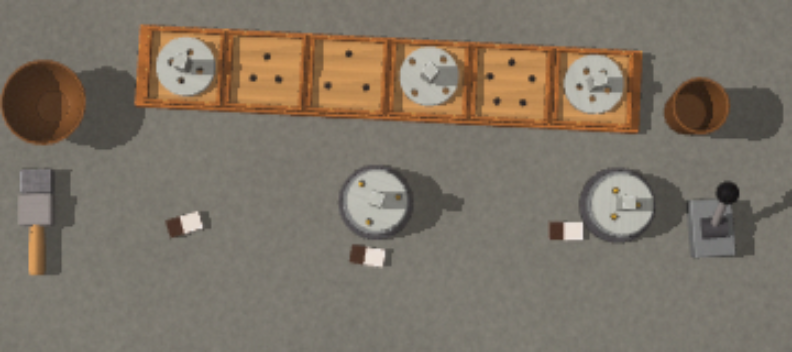

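All flanges are flat and in place: the disc tops are within about 1 mm of expected, the stud tips are visible, and the bystanders are unmoved. Now I'll put the lever back.

Request:
move_arm(deltas=[0,0,0.14,3.5,2.6,0.3,1,0,0,0.28,7,5.2,0.3,1,0,0,0.42,10.5,7.8,0.3,1,0,0,0.56,14,10.4,0.3,1,0,0,0.7,17.5,13,0.3,1,0,0,0.789,20.9,15.6,0.4,1,0,0,0.789,20.9,15.6,0.4,1,0,0,0.789,20.9,15.6,0.4,1])

```text
time: 35.2
tool_pos: [0.5457, -0.393, 0.2007]
ee_rot: [-3.141, 0.001, 0.117]
wrist_force: [-0.4, 0.6, 0.5]
width: 0.0003
finger_force: 0.0
```

Run:
```python
from go import *
rows([(.54,-.399,.2,.1),(.54,-.399,.075,.1),(.441,-.408,.075,.1)])
```

```text
at [ 0.5457 -0.393   0.2007] [-3.141e+00  1.000e-03  1.170e-01] t 35.2 w 0.0003 F [-0.4  0.6  0.5] j6 0.75
[-0.001, 0.001, 0.017] [-0.63, 0.53, 0.07] rows 0.2
[-0.001, 0.001, 0.017] [-0.61, 0.54, 12.57] rows 2.5
[-0.001, 0.001, 0.017] [-10.55, 0.29, 12.58] rows 2.0
```

Request:
move_arm(deltas=[0,0,0.017,-0.3,0.4,4,1,0,0,0.017,-0.3,0.5,8,1,0,0,0.017,-0.3,0.5,12.5,1,0,0,0.017,-0.3,0.5,12.5,1,0,0,0.017,-2.5,0.5,12.5,1,0,0,0.017,-4.5,0.4,12.5,1,0,0,0.017,-6.5,0.4,12.5,1,0,0,0.017,-8,0.4,12.5,1])

```text
time: 36.0
tool_pos: [0.4652, -0.4091, 0.0808]
ee_rot: [3.137, -0.004, 0.094]
wrist_force: [1.5, 0.5, 2.1]
width: 0.0004
finger_force: 0.5
```

Run:
```python
from go import *
rows([(.441,-.407,.075,.1)])
```

```text
at [ 0.4652 -0.4091  0.0808] [ 3.137 -0.004  0.094] t 36.0 w 0.0004 F [1.5 0.5 2.1] j6 0.66
[0.005, -0.004, -0.006] [-2.4, -0.43, 0.57] rows 0.5
```

Request:
move_arm(deltas=[0,0,0,-1,-0.2,0.3,1,0,0,0,-1.8,-0.3,0.3,1,0,0,0,-2.2,-0.3,0.3,1,0,0,0,-2.5,-0.3,0.3,1,0,0,0,-2.5,-0.3,0.3,1])

```text
time: 36.5
tool_pos: [0.4424, -0.4067, 0.0741]
ee_rot: [3.141, -0.005, 0.094]
wrist_force: [5.7, 0.6, -0.4]
width: 0.0003
finger_force: 2.4
```

Request:
move_arm(deltas=[0,0,0,0,0,0,1,0,0,0,0,0,0,1])

```text
time: 36.7
tool_pos: [0.4424, -0.4067, 0.0741]
ee_rot: [3.141, -0.004, 0.095]
wrist_force: [5.2, 0.5, -0.0]
width: 0.0003
finger_force: 2.4
```

Request:
move_arm(deltas=[0,0,0,-0.2,0,0,1,0,0,0,-0.4,0,0,1,0,0,0,-0.4,0,0,1,0,0,0,-0.4,0,0,1])

```text
time: 37.1
tool_pos: [0.4416, -0.4067, 0.0744]
ee_rot: [3.14, -0.011, 0.096]
wrist_force: [12.9, 0.9, -3.2]
width: 0.0008
finger_force: 5.2
```

Request:
move_arm(deltas=[0,0,0,3.5,0,0,1,0,0,0,4,0,-4,1,0,0,0,4,0,-8,1,0,0,0,4,0,-12,1,0,0,0,4,0,-14,1,0,0,0,4,0,-14,1])

```text
time: 37.7
tool_pos: [0.4772, -0.4048, 0.2183]
ee_rot: [3.135, -0.004, 0.094]
wrist_force: [0.1, -0.6, 0.3]
width: 0.0
finger_force: 0.0
```

Run:
```python
from go import *
from h import *
rows([])
s=snap("top");sc=snap("scene")
for nm,q in(('t',s),('s',sc)):
    g=q["image"].max(2); m=(g<45).astype(np.uint8)
    p=proj(q,[.4185,-.41,.092]).astype(int); k=np.zeros_like(m);cv2.circle(k,tuple(int(v) for v in p),18,1,-1)
    M=cv2.moments(m*k,True);print('ball',nm,M['m00'],onplane(q,M['m10']/(M['m00']+1e-9),M['m01']/(M['m00']+1e-9),.092).round(4))
cv2.imwrite("pics/v2.png",cv2.resize(sc["image"][60:460,120:500],None,fx=1.5,fy=1.5)[...,::-1])
C=cloud(s)
for k,x,y,z in(('A',.487,0,.038),('B',.485,-.2945,.038),('w4',.638,-.064,.024),('n5',.628,-.264,.024),('n4',.652,.235,.024)):
    p=C[(np.hypot(C[...,0]-x,C[...,1]-y)<.034)&(C[...,2]<z+.015)&(C[...,2]>0)]
    print(k,np.median(p[:,2]).round(4) if len(p) else None,len(p))
```

```text
at [ 0.4772 -0.4048  0.2183] [ 3.135 -0.004  0.094] t 37.7 w 0.0 F [ 0.1 -0.6  0.3] j6 0.68
ball t 12.0 [ 0.444  -0.4029  0.092 ]
ball s 84.0 [ 0.418  -0.4098  0.092 ]
A 0.0374 478
B 0.038 474
w4 0.023 462
n5 0.0232 462
n4 0.0232 447
```

View pics/v2.png

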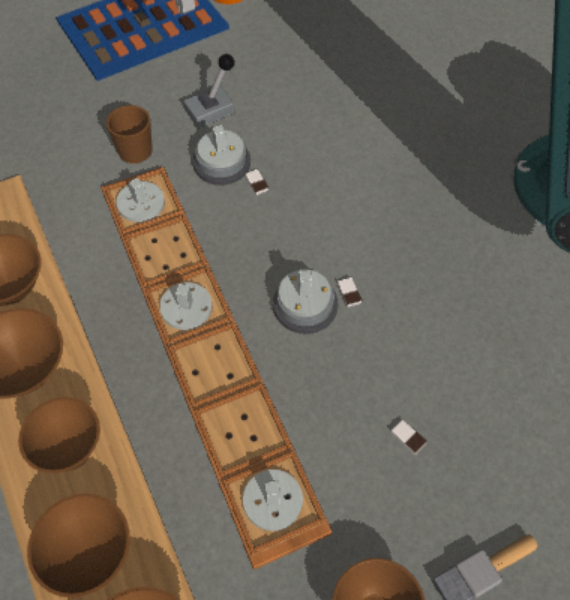

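The lever ball at (226,62) is back at .418, its starting position. All five flanges are in place and the robot is clear of everything, so I'll hand the job in.

```bash
python3 -c "
from bench import robot
print(robot.close_job())"
```

```text
the job is handed in; nothing more can be done
None
```

The job is handed in: the lever was tipped off first and is now back towards the robot, w3 and n3 are seated on their stud plates, w4, n4 and n5 lie in their slots, and the last pictures show everything in place; the hand-in returned no verdict.

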